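# Seat the ball-base board vice in its ring and level it

## Task

Put the ball-base board vice, which is leaning on the mat, into its orange-topped seat ring: set it in gently, without dropping it, then press or nudge the vice until the board it holds lies level and stays so by itself. Work on the vice and keep your fingers from pushing on the board and its heat sink; leave the other things on the mat where they are.

Things in the scene. Friction and masses are not known exactly. Their poses are not given: they have to be found in the camera images.
- vice_beam (a point): Middle of the blue beam of the board vice (about 0.65 kg): 124 mm long (x), 44 mm wide (y), 14 mm high, on a round neck above a dark half-ball base. z is up out of the vice. The beam's bare long sides are the place to grip (44 mm); its underside is 20 mm above the half-ball's flat top (72 mm across). The ball's centre is 15 mm below this point. A black knob at the +x end reaches to x = 76 mm.
- vice_ball (a point): Centre of the vice's ball base (radius 40 mm), axes as vice_beam. The heat sink makes the +x end heavy: free on its round bottom the vice leans about 16 to 22 degrees towards +x and rocks if touched. In the ring, friction holds it at any tilt it is left at, level too; about 1 to 5 N down on the high end turns the ball easily in the ring, and it may come to rest a degree or two off.
- vice_free_end (a point): Middle of the bare top of the beam's light end (-x, away from the heat sink): a flat 19 mm long (x = -43 to -62 mm) and 44 mm wide outside the black jaw, 22 mm above the ball's centre, this point 53 mm from the vice's axis. The high end while the vice leans: this point is then about 16 mm higher than when level and 5 mm nearer the ring's axis, so a press should move outward a little as it goes down.
- vice_sink_end (a point): The same point on the beam's other end (+x, the heat-sink end), between its jaw and the knob.
- board: Green circuit board 68 x 36 mm clamped between two black jaws (50 mm wide, centred at x = -38 and +38 mm, 10 mm thick, tops 36 mm above the ball's centre), part of the vice; its underside (origin, at the middle) is 29 mm above the ball's centre. On it a finned heat sink 22 x 30 x 20 mm at x = 20 mm (top 51 mm above the ball's centre) and capacitors 9 mm high. Not to be pushed on.
- ring_seat (a point): Seat ring, fixed to the bench: a dark steel foot 104 mm across with an orange ring on it, 70 mm across outside, 42 mm inside, its top 27 mm above the mat, open in the middle. This point is on its axis, 58 mm above the mat, where the ball's centre comes when the ball rests in the ring; the beam's top is then 80 mm above the mat when the vice is level.
- solder_reel: Solder reel with red flanges, 52 mm across, 44 mm high, standing. Origin at its foot. To be left alone.
- display_board: Loose green board 90 x 65 mm with a small grey screen and orange and blue capacitors, up to 15 mm high. To be left alone.
- input_board: Loose small green board 66 x 50 mm with a black block and blue capacitors, up to 17 mm high. To be left alone.
- bare_board: Loose bare green board 110 x 85 x 3 mm. To be left alone.
- screwdriver: Blue-handled screwdriver 170 mm long lying on the mat. To be left alone.
- brush: Small brush 120 mm long with a pale wooden handle, lying on the mat. To be left alone.
- flux_bottle: Small amber bottle with black cap, 34 mm across, 75 mm high, standing. To be left alone.
Things that resemble listed ones, but are neither listed nor needed, are in the scene too. Leave any blue look-alike of the part that bears ring_seat alone.

How it is judged:
By the outcome, as a careful person would: the job done as asked, in the order asked, and still so for the second after the job is handed in, with the robot touching nothing.
It also fails if it takes over 51 s, if anything falls off the work surface, if the arm or the gripper's body presses on something with over 40 N, if the wrist force passes 120 N, or if a joint passes its speed limit or range.

## Robot

A 6-joint arm with a two-finger parallel gripper is mounted at the origin on the work surface. World frame = base frame: x ahead of the robot, y to its left, z up, the work surface at z = 0. Lengths are in m, angles in rad, forces in N, time in s.
With the tool pointing down it reaches from about 0.25 to 0.725 m from the base axis. Payload 9.7 kg.
Tool frame: the origin (TCP) lies at the very end of the fingers, on their centre line; the grasp point (between the pads) lies env.grip_point_offset behind it (env.grip_point_offset is the distance from the TCP to the grasp point, in m); z points along the fingers, y is the line along which they close (so a half turn about z gives the same grasp; the last joint's range is limited). The gripper opens to 85 mm and grips with 20 to 120 N. Pads are 22 mm wide; open, the fingers measure 114 mm over their backs; the gripper's body (76 mm by 85 mm) begins 54 mm behind the grasp point. The pads swing forward as they close: fully open they stand 13 mm farther back than shut.
Start: joints at [1.188, 0.087, 0.176, 1.66, 0, 1.571], TCP at [0.205, 0.51, 0.231] pointing down, gripper open.
Joint ranges: [-3.13, 3.13], [-0.85, 1.81], [-1.15, 1.24], [-2.2, 2.28], [-1.44, 1.52], [-3.14, 3.14]. Speed limits (rad/s): [2.22, 2.22, 2.57, 3.14, 3.14, 3.14].

## Interface

Orientations are given as a unit quaternion [x, y, z, w].
In Python, from workcell import monitor, viewer, ticket, env gives the robot as it stands.
- The arm moves only by the tool jog_arm, never from a script. Its arguments are lists of equal length, an entry for each row: "xyz": the shift along the tool's x, y, z in mm, a list of three; "turn": the turn, a rotation vector about the tool's x, y, z in degrees, a list of three; "fingers": the closure, from 0 (fully open) to 1 (shut). In form: {"xyz": [[dx, dy, dz], ...], "turn": [[ax, ay, az], ...], "fingers": [fingers, ...]}. A call has 1 to 12 rows; each row is the pose to reach, as a shift and turn from the pose commanded when the call began, along the tool's axes at that moment; what a row does not reach only later rows make up. A row lasts 1/8 s, in which the tool goes at most 62.5 mm and 10.7 degrees, less where a joint would pass 70% of its speed; a pose out of reach is approached as far as the arm can. A call with a gripper value outside its range is refused whole. The fingers move at their own pace and stop on an object; "force" is the grip in N (left out, the last holds). Time passes only in rows, so rows that repeat a pose let the fingers close. It gives the time, the measured TCP pose, the force, the opening and the grip force at its end, in the units of the state.
- monitor.sense(): the state, without advancing time (a new reading comes with each control period).
- viewer.grab_frame(name): name is "scene" or "side" or "wrist"; returns the picture (384x512x3 uint8, red, green, blue); there is no depth.
- viewer.calibration(name): a dict with "K" (3x3 intrinsics, pixels), "k1" (the pictures are not rectified: a ray, as slopes to the right and down, at radius r is drawn at 1 + k1 r^2 times it, then the intrinsics apply), "position" and "attitude" of the camera in the world; the wrist camera has in their place "tool_from_camera" (4x4, takes a point from camera to tool coordinates, whose origin is the TCP and whose axes are the flange's). Camera axes: x right, y up, looking along -z (the intrinsics and any distortion apply to the point x, -y, -z); pixel columns grow to the right and rows downward; lengths in m; the calibration is good to about 2 mm. A picture is of the moment at which its call begins: read the wrist's pose just before it. calibration takes no time and is no camera call.
- ticket.close_job(): hands the job in; it is judged then, once.
The state is a dict: "t": time; "joint_pos": joint angles; "qvel": joint speeds; "joint_torque": joint torques, N m; "ee_pos": TCP position; "ee_rot": TCP orientation; "wrist_force": force on the tool from outside, world axes, zero at the start; "wrist_torque": the same for the moment, N m; "width": finger opening in m; "finger_force": force on a finger pad.
Only numpy, scipy, OpenCV 4.12 (cv2) and the standard library are available. Lean on these libraries where they do the work, as an engineer would, in place of code of your own. Each camera call takes 0.05 s, during which the arm holds its last target. There are 200 camera calls.

## Working session

There is one attempt and no reset: what is moved stays moved. The work goes in short steps, Python scripts to look and compute and a tool call to move; the robot and the scene stay as the last step left them, time stands still between calls to the robot, and variables do not carry over. Pictures are saved under pics/ and viewed, at most 10 in all, crops included, and the job is handed in when it is done.

Besides the shell and the picture viewer there is one more tool, called after "Call:" as name(argument=value, ...) on one line, values as JSON. jog_arm: Moves the arm, as the interface text tells. Its arguments: {"type":"object","properties":{"xyz":{"type":"array"},"turn":{"type":"array"},"fingers":{"type":"array"},"force":{"type":"number"}},"required":["xyz","turn","fingers"]}

```bash
mkdir -p pics; cat > h.py <<'E'
import numpy as np, cv2
from scipy.spatial.transform import Rotation as R
from workcell import monitor, viewer, ticket, env
def cam(name):
    c=viewer.calibration(name); K=np.array(c["K"]); k1=c["k1"]
    if "tool_from_camera" in c:
        s=monitor.sense(); T=np.array(c["tool_from_camera"]); W=np.eye(4)
        W[:3,:3]=R.from_quat(s["ee_rot"]).as_matrix(); W[:3,3]=s["ee_pos"]; W=W@T
        return K,k1,W[:3,3],W[:3,:3]
    a=np.array(c["attitude"]); M=a if a.shape==(3,3) else R.from_quat(a).as_matrix()
    return K,k1,np.array(c["position"]),M
def ray(C,uv):
    K,k1,p,M=C
    q=cv2.undistortPoints(np.array([[uv]],float),K,np.array([k1,0,0,0.]),None,None,)[0,0]
    d=M@np.array([q[0],-q[1],-1]); return p,d/np.linalg.norm(d)
def plane(C,uv,z):
    p,d=ray(C,uv); return p+d*(z-p[2])/d[2]
def tri(L):
    A=0;b=0
    for C,uv in L:
        p,d=ray(C,uv); P=np.eye(3)-np.outer(d,d); A=A+P; b=b+P@p
    x=np.linalg.solve(A,b)
    return x,[np.linalg.norm((np.eye(3)-np.outer(d,d))@(x-p)) for p,d in [ray(C,u) for C,u in L]]
def proj(C,X):
    K,k1,p,M=C; q=M.T@(np.array(X)-p); x=np.array([q[0]/-q[2],-q[1]/-q[2]]); x=x*(1+k1*(x@x)); return K[:2,:2]@x+K[:2,2]
def save(name,f):
    im=viewer.grab_frame(name); cv2.imwrite(f"pics/{f}.png",im[:,:,::-1]); return im
E
python3 - <<'E'
from h import *
a=save("scene","s0");b=save("side","d0")
cv2.imwrite("pics/w0.png",viewer.grab_frame("wrist")[:,:,::-1])
for n in("scene","side"):
    c=cam(n);print(n,c[2],-c[3][:,2],c[1])
s=monitor.sense();print(s,env.grip_point_offset)
print(viewer.calibration("wrist"))
E
```

```text
scene [1.3035793  0.13629628 0.72927371] [-0.7471722  -0.13729444 -0.65029528] 0.011632303983945852
side [0.43178721 0.84794425 0.76281065] [ 0.09884235 -0.76264666 -0.63921848] 0.0384656635052758
{'t': 0.15, 'joint_pos': array([ 1.18795738e+00,  8.73435035e-02,  1.75321154e-01,  1.65976952e+00,
       -1.23375819e-05,  1.57078880e+00]), 'qvel': array([-0.00170535,  0.00013972,  0.00247537, -0.00044291,  0.00023373,
       -0.0003554 ]), 'joint_torque': array([ 3.27660273e-04, -5.20761359e+01,  4.65043259e+01,  1.39263627e-02,
        5.46690057e-05,  6.00112216e-06]), 'ee_pos': array([0.20539919, 0.51003516, 0.23074311]), 'ee_rot': array([ 1.90248911e-01,  9.81735761e-01, -4.89850805e-04, -8.86476248e-05]), 'wrist_force': array([ 0.16073174, -0.3877519 ,  0.84776808]), 'wrist_torque': array([ 0.01540712, -0.01935855, -0.00355669]), 'finger_force': 0.0, 'width': 0.08548240365246708} 0.0187
{'K': array([[288.88305225,   0.        , 261.53848317],
       [  0.        , 288.88305225, 187.14390321],
       [  0.        ,   0.        ,   1.        ]]), 'k1': 0.009829842593621803, 'tool_from_camera': array([[ 4.63637690e-05,  9.64977572e-01,  2.62332390e-01,
         6.61705383e-02],
       [ 9.99999972e-01,  1.58127751e-05, -2.34903288e-04,
         5.35104256e-04],
       [-2.30824608e-04,  2.62332394e-01, -9.64977545e-01,
        -1.42725441e-01],
       [ 0.00000000e+00,  0.00000000e+00,  0.00000000e+00,
         1.00000000e+00]])}
```

View pics/s0.png

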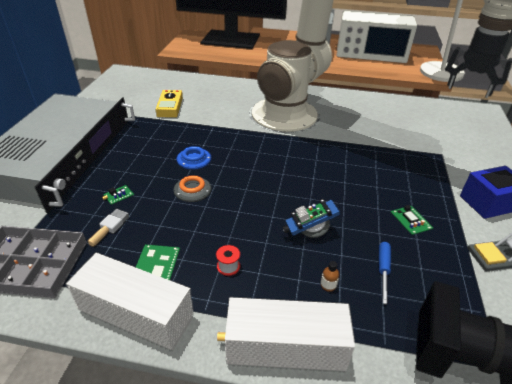

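View pics/d0.png

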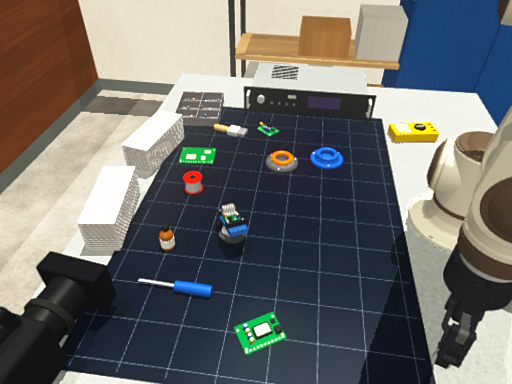

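The scene view shows the vice at about (313,217), the orange ring at (192,187) and its blue look-alike at (194,157). In the side view the vice is at (232,225) and the ring at (282,160). I'll enlarge both views of the vice and locate the ring.

```bash
python3 - <<'E'
from h import *
a=cv2.imread("pics/s0.png");b=cv2.imread("pics/d0.png")
f=lambda im,x,y:cv2.resize(im[y:y+60,x:x+80],None,fx=5,fy=5,interpolation=cv2.INTER_CUBIC)
cv2.imwrite("pics/c0.png",np.hstack([f(a,272,187),f(b,192,190)]))
S=cam("scene");D=cam("side")
L=[]
for n,im,C,box in(("sc",a,S,(150,140,230,215)),("sd",b,D,(250,140,350,180))):
    h=cv2.cvtColor(im,cv2.COLOR_BGR2HSV)
    m=cv2.inRange(h,(5,150,120),(20,255,255)); z=np.zeros_like(m);x0,y0,x1,y1=box;z[y0:y1,x0:x1]=m[y0:y1,x0:x1]
    cs,_=cv2.findContours(z,cv2.RETR_EXTERNAL,cv2.CHAIN_APPROX_NONE);c=max(cs,key=cv2.contourArea)
    x,y,w,hh=cv2.boundingRect(c);print(n,x,y,w,hh)
    # outline -> top plane circle
    for zz in(.027,):
        P=np.array([plane(C,p[0],zz)[:2] for p in c]);print((P.min(0)+P.max(0))/2,P.max(0)-P.min(0))
    L.append((C,(x+w/2-.5,y+hh/2-.5)))
print(tri(L))
print(plane(S,(313,217),.06),plane(D,(232,225),.06))
E
```

```text
sc 179 175 26 18
[ 0.49275426 -0.18796329] [0.07444207 0.06871518]
sd 271 150 22 15
[ 0.48540791 -0.1889551 ] [0.06705985 0.07794424]
(array([ 0.48656612, -0.190824  ,  0.02347604]), [np.float64(0.0017128795499729394), np.float64(0.0017128795499728648)])
[0.58825174 0.15150218 0.06      ] [0.57757977 0.16258268 0.06      ]
```

View pics/c0.png

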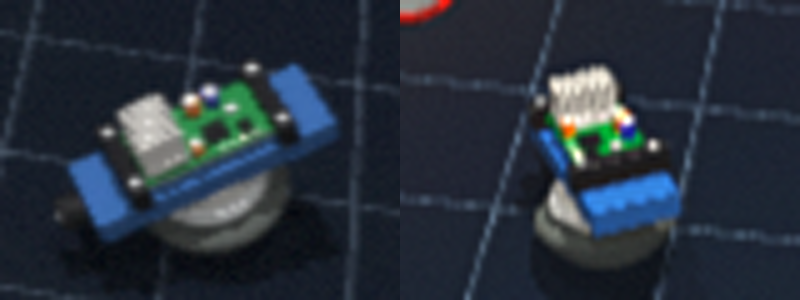

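In the enlarged crop the black knob and heat sink are at the beam's left end in the scene view, so +x points towards -y. The bare free end is at upper right, near full-image pixels (330,200) to (339,212). Next I'll work out a wrist-camera viewing pose.

```bash
cat >> h.py <<'E'
def jog(pos,Rm):
    s=monitor.sense(); M=R.from_quat(s["ee_rot"]).as_matrix()
    return np.round(M.T@(np.array(pos)-s["ee_pos"])*1000,1), np.round(np.degrees(R.from_matrix(M.T@Rm).as_rotvec()),1)
def tool(ang,lean=0):
    # tool x along ground angle ang(deg), tool z down, leaned by 'lean' deg about tool y
    a=np.radians(ang); x=np.array([np.cos(a),np.sin(a),0]); z=np.array([0,0,-1.]); M=np.c_[x,np.cross(z,x),z]
    return M@R.from_euler("y",lean,degrees=True).as_matrix()
E
python3 - <<'E'
from h import *
S=cam("scene");
k=plane(S,(289.4,227),.041);f=plane(S,(335,206.4),.081);v=k-f
ang=np.degrees(np.arctan2(v[1],v[0]));print(k,f,np.linalg.norm(v[:2]),ang)
s=monitor.sense();M=R.from_quat(s["ee_rot"]).as_matrix();print(M)
c=(k+f)/2
for a in(ang,ang+180):
  t=tool(a);print(jog([c[0],c[1],.25],t))
E
```

```text
[0.61521185 0.09927881 0.041     ] [0.56220487 0.19968484 0.081     ] 0.11353902796250535 -62.16925122515585
[[-9.27610688e-01  3.73548232e-01 -3.60444251e-04]
 [ 3.73548406e-01  9.27610224e-01 -9.28077878e-04]
 [-1.23300778e-05 -9.95538334e-04 -9.99999504e-01]]
(array([-490.2, -191.3,  -19.1]), array([-0.000e+00, -1.000e-01, -1.398e+02]))
(array([-490.2, -191.3,  -19.1]), array([-0.1,  0. , 40.2]))
```

Call:
jog_arm(xyz=[[-60, -23, -2], [-120, -47, -5], [-180, -70, -7], [-240, -94, -9], [-300, -117, -12], [-360, -140, -14], [-420, -164, -16], [-470, -183, -18], [-490, -191, -19], [-490, -191, -19], [-490, -191, -19]], turn=[[0, 0, 6], [0, 0, 12], [0, 0, 18], [0, 0, 24], [0, 0, 30], [0, 0, 36], [0, 0, 40], [0, 0, 40], [0, 0, 40], [0, 0, 40], [0, 0, 40]], fingers=[0, 0, 0, 0, 0, 0, 0, 0, 0, 0, 0])

```text
t: 1.52
ee_pos: [0.5881, 0.1504, 0.2501]
ee_rot: [0.514, 0.858, -0.0, -0.0]
wrist_force: [-1.3, 0.5, -0.3]
width: 0.0856
finger_force: 0.0
```

```bash
python3 - <<'E'
from h import *
C=cam("wrist");np.savez("v1.npz",*C)
im=save("wrist","w1");cv2.imwrite("pics/w1b.png",cv2.resize(im[:,:,::-1],None,fx=1.5,fy=1.5))
E
```

```text
(no output)
```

View pics/w1b.png

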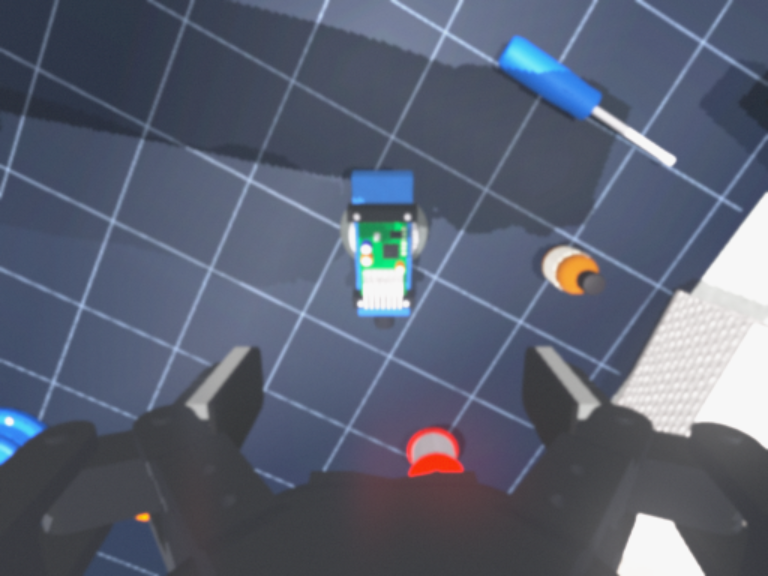

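Call:
jog_arm(xyz=[[60, 0, 0], [90, 0, 0], [90, 0, 0], [90, 0, 0]], turn=[[0, 0, 0], [0, 0, 0], [0, 0, 0], [0, 0, 0]], fingers=[0, 0, 0, 0])

```text
t: 2.08
ee_pos: [0.5459, 0.2298, 0.2506]
ee_rot: [0.514, 0.858, 0.0, 0.0]
wrist_force: [1.1, -0.8, -0.3]
width: 0.0855
finger_force: 0.0
```

```bash
python3 - <<'E'
from h import *
C=cam("wrist");np.savez("v2.npz",*C)
im=save("wrist","w2");cv2.imwrite("pics/w2b.png",cv2.resize(im[:,:,::-1],None,fx=1.5,fy=1.5))
print(monitor.sense()["t"],monitor.sense()["ee_pos"])
E
```

```text
2.125 [0.54615323 0.22932891 0.25050647]
```

View pics/w2b.png

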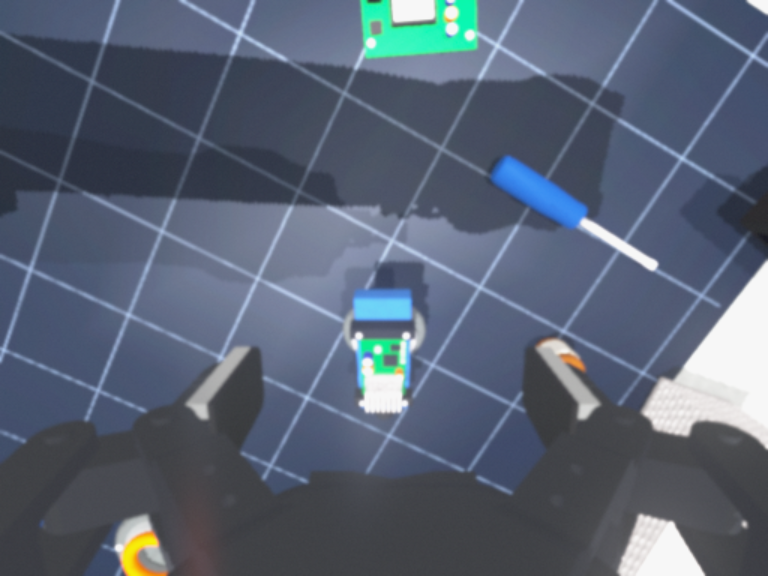

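In the first wrist view the free jaw's white screws are at (357,217) and (407,217), and the sink jaw's at (361,304) and (405,304). In the second view the free screws are at (359,336) and (408,336), and the sink screws near (362,404) and (406,404). These are in the 1.5x picture. I'll triangulate them.

```bash
python3 - <<'E'
from h import *
ld=lambda f:[np.load(f)[k] if k!="arr_1" else float(np.load(f)[k]) for k in("arr_0","arr_1","arr_2","arr_3")]
C1,C2=ld("v1.npz"),ld("v2.npz")
a,b=cv2.imread("pics/w1.png"),cv2.imread("pics/w2.png")
def blob(im,u,v,r=4):
    u,v=u/1.5,v/1.5;x,y=int(round(u)),int(round(v));p=im[y-r:y+r+1,x-r:x+r+1].min(2).astype(float)
    w=np.clip(p-np.percentile(p,70),0,None);Y,X=np.mgrid[y-r:y+r+1,x-r:x+r+1];return (X*w).sum()/w.sum(),(Y*w).sum()/w.sum()
P={}
for n,u1,u2 in(("fl",(357,217),(359,336)),("fr",(407,217),(408,336)),("sl",(361,304),(362,404)),("sr",(405,304),(406,404))):
    r=3 if n[0]=="f" else 2
    p1,p2=blob(a,*u1,r),blob(b,*u2,r);P[n],e=tri([(C1,p1),(C2,p2)]);print(n,np.round(p1,1),np.round(p2,1),P[n].round(4),np.round(e,4))
# beam free end outline, blue mask
for im,box in((a,(225,105,285,215)),(b,(225,185,285,280))):
    h=cv2.cvtColor(im,cv2.COLOR_BGR2HSV);m=cv2.inRange(h,(98,130,60),(118,255,255));x0,y0,x1,y1=box
    s=m[y0:y1,x0:x1]
    for y in range(s.shape[0]):
        xs=np.flatnonzero(s[y]); 
        if len(xs) and y%4==0: print(y+y0,xs.min()+x0,xs.max()+x0,h[y+y0,255,2],end=" | ")
    print()
f=(P["fl"]+P["fr"])/2;s=(P["sl"]+P["sr"])/2;v=s-f
print("f",f,"s",s,"len",np.linalg.norm(v),"yaw",np.degrees(np.arctan2(v[1],v[0])),"tilt",np.degrees(np.arctan2(-v[2],np.hypot(*v[:2]))), "w",np.linalg.norm(P["fl"]-P["fr"]))
w=P["fl"]-P["fr"];print("yaw from y",np.degrees(np.arctan2(w[1],w[0])))
for C in(cam("scene"),cam("side")): print([proj(C,P[k]).round(1) for k in P])
E
```

```text
fl [237.3 144.4] [238.5 223.9] [0.5517 0.1654 0.0882] [0.0002 0.0002]
fr [271.2 144.5] [270.8 223.9] [0.5836 0.1823 0.088 ] [0.0003 0.0003]
sl [241.3 202.1] [242.  268.5] [0.5866 0.1023 0.0625] [0.0002 0.0002]
sr [270.  202.2] [269.4 268.5] [0.6176 0.1184 0.0618] [0.0002 0.0002]
113 236 260 124 | 117 234 275 193 | 121 234 275 214 | 125 235 275 216 | 129 235 275 217 | 133 234 274 212 | 149 237 273 144 | 153 238 272 142 | 157 238 272 141 | 161 238 273 165 | 165 238 272 145 | 169 237 273 155 | 173 237 273 216 | 177 237 273 235 | 181 237 274 246 | 185 237 273 243 | 189 237 273 247 | 193 239 239 247 | 209 239 272 245 | 
193 238 273 185 | 197 236 274 222 | 201 235 274 247 | 205 236 273 247 | 209 237 273 247 | 213 237 273 202 | 233 271 271 241 | 237 237 273 187 | 241 238 273 187 | 245 238 273 236 | 249 238 272 241 | 253 238 272 247 | 257 239 272 243 | 
f [0.56761793 0.17385134 0.08810161] s [0.60210851 0.11032197 0.06211905] len 0.07681584676304579 yaw -61.50212673826178 tilt 19.769972184778734 w 0.036099748748187784
yaw from y -152.03244250431104
[array([321.4, 199.2]), array([327.6, 209.1]), array([292.9, 212.7]), array([298. , 222.8])]
[array([242.1, 218.6]), array([227.7, 222.2]), array([232.8, 207.4]), array([219.7, 210.6])]
```

```bash
python3 - <<'E'
from h import *
M=tool(118.3,19.8);z=M[:,2];b=np.array([.5814,.1486,.0541])
for d in(-.07,.008,.021): print(jog(b+z*d,M),(b+z*d).round(3))
E
```

```text
(array([-111.5,   -6.9,  130.6]), array([ 0.1, 19.8, -0.2])) [0.593 0.128 0.12 ]
(array([-85.1,  -7. , 203.9]), array([ 0.1, 19.8, -0.2])) [0.58  0.151 0.047]
(array([-80.7,  -7. , 216.2]), array([ 0.1, 19.8, -0.2])) [0.578 0.155 0.034]
```

Call:
jog_arm(xyz=[[-50, -3, 60], [-100, -7, 110], [-111.5, -7, 130.5], [-111.5, -7, 130.5], [-102, -7, 156], [-94, -7, 180], [-88, -7, 196], [-84, -7, 208], [-80.7, -7, 216], [-80.7, -7, 216]], turn=[[0, 8, 0], [0, 16, 0], [0, 19.8, -0.2], [0, 19.8, -0.2], [0, 19.8, -0.2], [0, 19.8, -0.2], [0, 19.8, -0.2], [0, 19.8, -0.2], [0, 19.8, -0.2], [0, 19.8, -0.2]], fingers=[0, 0, 0, 0, 0, 0, 0, 0, 0, 0])

```text
t: 3.38
ee_pos: [0.5779, 0.1551, 0.0342]
ee_rot: [0.505, 0.846, 0.088, -0.148]
wrist_force: [0.4, 0.3, -0.2]
width: 0.0852
finger_force: 0.0
```

```bash
python3 - <<'E'
from h import *
s=monitor.sense();print(s["t"],s["ee_pos"],s["wrist_force"],jog([.578,.1552,.0343],tool(118.3,19.8)))
a=save("wrist","w3");b=save("scene","s3")
f=lambda im,x,y,w,h,k:cv2.resize(im[y:y+h,x:x+w,::-1],(400,300) if k==0 else (400,300),interpolation=cv2.INTER_CUBIC)
cv2.imwrite("pics/c3.png",np.hstack([f(a,96,120,320,240,0),f(b,262,170,107,80,1)]))
E
```

```text
3.375 [0.57792019 0.15508965 0.03419155] [ 0.35335604  0.32433176 -0.18992801] (array([ 0.1,  0.1, -0.1]), array([ 0., -0., -0.]))
```

View pics/c3.png

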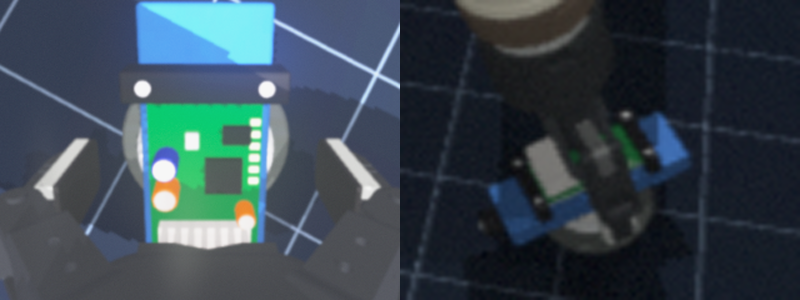

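The wrist view shows the beam (columns 138–273 in the crop) centred between the fingertips (88 and 328). The scene view shows the fingers standing between the jaws, so I'll close.

Call:
jog_arm(xyz=[[0, 0, 0], [0, 0, 0], [0, 0, 0], [0, 0, 0], [0, 0, 0], [0, 0, 0], [0, 0, 0], [0, 0, 0], [0, 0, 0], [0, 0, 0]], turn=[[0, 0, 0], [0, 0, 0], [0, 0, 0], [0, 0, 0], [0, 0, 0], [0, 0, 0], [0, 0, 0], [0, 0, 0], [0, 0, 0], [0, 0, 0]], fingers=[0.2, 0.3, 0.38, 0.42, 0.46, 0.5, 0.55, 0.6, 0.7, 0.8], force=70)

```text
t: 4.72
ee_pos: [0.5793, 0.155, 0.0361]
ee_rot: [0.505, 0.846, 0.09, -0.146]
wrist_force: [0.8, -0.5, 6.6]
width: 0.075
finger_force: 79.3
```

```bash
python3 - <<'E'
from h import *
s=monitor.sense();print(s["t"],s["width"],s["finger_force"],s["wrist_force"])
p=s["ee_pos"]; p2=p+[0,0,.12]
M=R.from_quat(s["ee_rot"]).as_matrix();print(M)
print(jog(p2,tool(118.3,0)),jog(p2,M))
# ring: refined
print(p)
E
```

```text
4.725 0.07499839992262912 79.31085705757141 [ 0.78045267 -0.51505128  6.55739376]
[[-0.44637931  0.88099735 -0.15680937]
 [ 0.82849119  0.4731057   0.299622  ]
 [ 0.33815359  0.00382987 -0.94108314]]
(array([  40.6,    0.5, -112.9]), array([  0.2, -19.8,  -0. ])) (array([  40.6,    0.5, -112.9]), array([0., 0., 0.]))
[0.57931564 0.15495744 0.03611375]
```

```bash
python3 - <<'E'
from h import *
a=save("wrist","w4");b=save("scene","s4");c=save("side","d4")
f=lambda im,x,y,w,h:cv2.resize(im[y:y+h,x:x+w,::-1],(400,300),interpolation=cv2.INTER_CUBIC)
cv2.imwrite("pics/c4.png",np.vstack([np.hstack([f(a,96,120,320,240),f(b,275,180,80,60)]),np.hstack([f(c,192,190,80,60),f(a,60,130,180,135)])]))
E
```

```text
(no output)
```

View pics/c4.png

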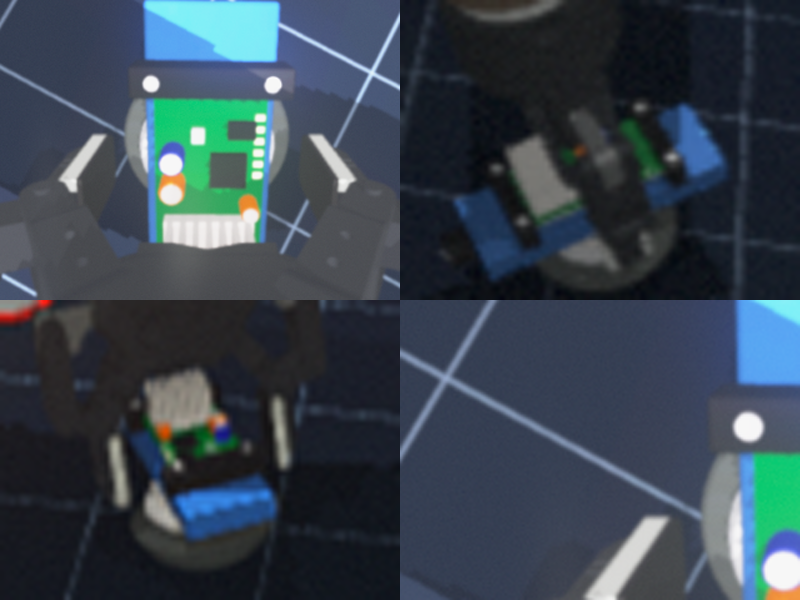

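```bash
python3 - <<'E'
from h import *
s=monitor.sense();M=R.from_quat(s["ee_rot"]).as_matrix();p=s["ee_pos"]
print(s["width"],s["finger_force"],s["wrist_force"],s["wrist_torque"])
S,D=cam("scene"),cam("side")
for z in(0,-10,-20):
  for y in(-37.5,37.5):
    X=[p+M@(np.array([x,y,z])/1000) for x in(-11,11)]
    print(z,y,"scene",[((proj(S,q)-[275,180])*5+[400,0]).round() for q in X],"side",[((proj(D,q)-[192,190])*5+[0,300]).round() for q in X])
W=cam("wrist")
for z in(0,-10,-20): print([((proj(W,p+M@(np.array([11,y,z])/1000))-[96,120])/.8).round() for y in(-37.5,37.5)])
E
```

```text
0.07454071260557488 79.31165814399719 [ 0.90407087 -0.80533727  5.88199977] [-0.00854403 -0.10666394 -0.03250676]
0 -37.5 scene [array([544., 168.]), array([583., 150.])] side [array([265., 472.]), array([278., 489.])]
0 37.5 scene [array([603., 271.]), array([645., 252.])] side [array([123., 507.]), array([134., 525.])]
-10 -37.5 scene [array([539., 155.]), array([579., 137.])] side [array([262., 454.]), array([276., 471.])]
-10 37.5 scene [array([599., 259.]), array([641., 239.])] side [array([120., 489.]), array([131., 507.])]
-20 -37.5 scene [array([535., 143.]), array([575., 124.])] side [array([260., 436.]), array([274., 453.])]
-20 37.5 scene [array([595., 246.]), array([637., 227.])] side [array([117., 471.]), array([128., 489.])]
[array([117., 122.]), array([295., 122.])]
[array([111., 132.]), array([301., 132.])]
[array([104., 142.]), array([308., 142.])]
```

Call:
jog_arm(xyz=[[0, 0, 0], [0, 0, 0], [0, 0, -4], [0, 0, -8], [0, 0, -8]], turn=[[0, 0, 0], [0, 0, 0], [0, 0, 0], [0, 0, 0], [0, 0, 0]], fingers=[0.05, 0, 0, 0, 0], force=40)

```text
t: 5.5
ee_pos: [0.5797, 0.1524, 0.0423]
ee_rot: [0.505, 0.846, 0.089, -0.147]
wrist_force: [-0.6, 0.7, 1.0]
width: 0.0853
finger_force: 0.0
```

Call:
jog_arm(xyz=[[0, 0, 0], [0, 0, 0], [0, 0, 0]], turn=[[0, 0, 0], [0, 0, 0], [0, 0, 0]], fingers=[0.12, 0.2, 0.25], force=40)

```text
t: 5.88
ee_pos: [0.5796, 0.1525, 0.0427]
ee_rot: [0.505, 0.846, 0.089, -0.147]
wrist_force: [-1.8, -1.6, 7.4]
width: 0.0725
finger_force: 43.1
```

Call:
jog_arm(xyz=[[0, 0, 0], [0, 0, 0]], turn=[[0, 0, 0], [0, 0, 0]], fingers=[0.3, 0.35], force=40)

```text
t: 6.12
ee_pos: [0.5796, 0.1525, 0.0428]
ee_rot: [0.505, 0.846, 0.089, -0.147]
wrist_force: [-0.4, -1.2, 7.0]
width: 0.0729
finger_force: 43.1
```

```bash
python3 - <<'E'
from h import *
s=monitor.sense();print(s["ee_pos"],s["width"],s["wrist_force"],s["wrist_torque"],s["joint_torque"].round(2))
a=save("wrist","w5");c=save("side","d5");b=save("scene","s5")
f=lambda im,x,y,w,h:cv2.resize(im[y:y+h,x:x+w,::-1],(400,300),interpolation=cv2.INTER_CUBIC)
g=lambda x:np.clip(x.astype(float)*2.2,0,255).astype(np.uint8)
cv2.imwrite("pics/c5.png",np.vstack([np.hstack([f(a,96,120,320,240),g(f(b,290,185,60,45))]),np.hstack([g(f(c,202,200,60,45)),f(a,0,0,512,384)])]))
E
```

```text
[0.57957572 0.15254076 0.04276485] 0.07292887169781578 [-0.38679797 -1.23598668  7.01984669] [-0.16378806  0.35939014  0.10454971] [ 7.100e-01 -6.161e+01  4.219e+01  5.100e-01  8.300e-01 -3.000e-02]
```

View pics/c5.png

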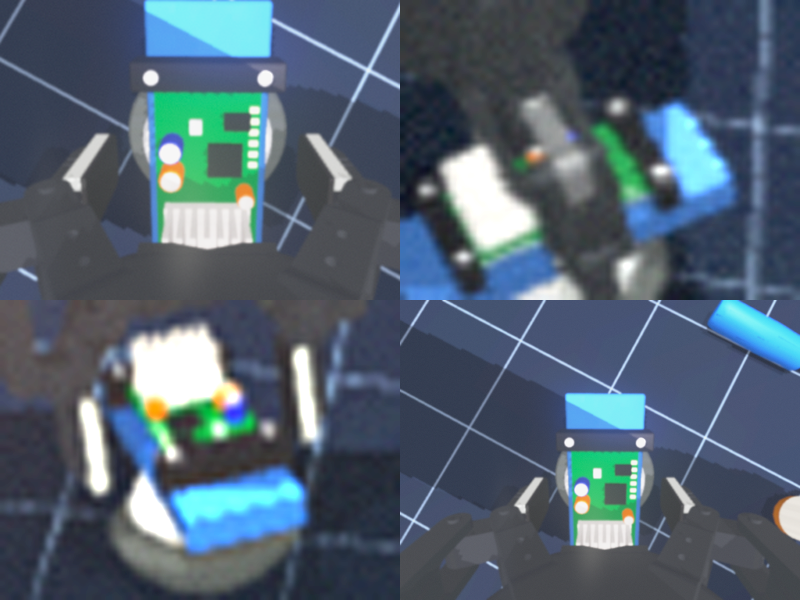

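The side crop shows the pads (columns 80–105 and 295–315) standing clear of the beam on both sides, yet the fingers stall at 73 mm with 7 N upward. The finger linkage is probably meeting the heat sink. I'll open and shift 10 mm towards the free end, clear of the sink.

Call:
jog_arm(xyz=[[0, 0, 0], [0, 0, -4], [5, 0, -4], [10, 0, -4], [10, 0, -4], [10, 0, -4]], turn=[[0, 0, 0], [0, 0, 0], [0, 0, 0], [0, 0, 0], [0, 0, 0], [0, 0, 0]], fingers=[0, 0, 0, 0, 0, 0], force=25)

```text
t: 7.02
ee_pos: [0.5755, 0.1597, 0.0489]
ee_rot: [0.505, 0.846, 0.088, -0.147]
wrist_force: [0.1, -0.4, 0.9]
width: 0.0859
finger_force: 0.0
```

Call:
jog_arm(xyz=[[0, 0, 0], [0, 0, 0], [0, 0, 0]], turn=[[0, 0, 0], [0, 0, 0], [0, 0, 0]], fingers=[0.12, 0.2, 0.25])

```text
t: 7.4
ee_pos: [0.5758, 0.1596, 0.0495]
ee_rot: [0.505, 0.846, 0.089, -0.147]
wrist_force: [-1.1, -0.6, 4.3]
width: 0.0703
finger_force: 26.5
```

```bash
python3 - <<'E'
from h import *
s=monitor.sense();print(s["t"],s["ee_pos"],s["width"],s["finger_force"],s["wrist_force"],s["wrist_torque"])
save("wrist","w6")
E
```

```text
7.4 [0.57581961 0.15957743 0.04950978] 0.07025818194665566 26.48312598466873 [-1.08735796 -0.55716262  4.27534859] [-0.06788749  0.08041392  0.03572583]
```

Call:
jog_arm(xyz=[[0, 0, 0], [0, 0, -20], [0, 0, -45], [0, 0, -45]], turn=[[0, 0, 0], [0, 0, 0], [0, 0, 0], [0, 0, 0]], fingers=[0, 0, 0, 0])

```text
t: 7.95
ee_pos: [0.5837, 0.1459, 0.0925]
ee_rot: [0.505, 0.846, 0.089, -0.146]
wrist_force: [-0.3, 0.1, -0.1]
width: 0.0853
finger_force: 0.0
```

Call:
jog_arm(xyz=[[0, 0, 0], [0, 0, 0], [0, 0, 0]], turn=[[0, 0, 0], [0, 0, 0], [0, 0, 0]], fingers=[0.12, 0.2, 0.25])

```text
t: 8.32
ee_pos: [0.5823, 0.1463, 0.0906]
ee_rot: [0.505, 0.846, 0.088, -0.148]
wrist_force: [0.3, -0.4, 0.0]
width: 0.0641
finger_force: 0.0
```

```bash
python3 - <<'E'
from h import *
s=monitor.sense();print(s["t"],s["ee_pos"],s["width"],s["finger_force"],s["wrist_force"],s["wrist_torque"])
W=cam("wrist");np.savez("v7.npz",*W);a=save("wrist","w7");a6=cv2.imread("pics/w6.png")[:,:,::-1]
cv2.imwrite("pics/c7.png",np.hstack([cv2.resize(x[100:384,56:456,::-1],(400,284)) for x in(a6,a)]))
E
```

```text
8.325 [0.58231142 0.146326   0.09059842] 0.0640987097680919 0.0 [ 0.2585472  -0.36552913  0.04842006] [-0.28459278 -0.18461754 -0.01572759]
```

View pics/c7.png

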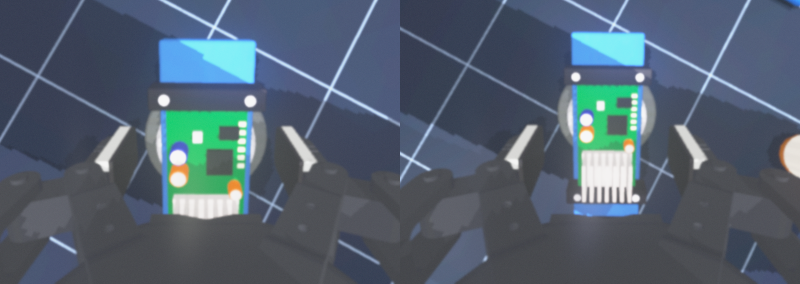

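```bash
python3 - <<'E'
from h import *
q=R.from_quat([.505,.846,.089,-.147]).as_matrix();p=np.array([.57958,.15254,.04276])
D=cam("side")
for y,obs in((36.5,(216.6,228.5)),(-36.5,(248.2,221))):
    for z in(0,-5,-10,-15,-20): print(y,z,[proj(D,p+q@(np.array([x,y,z])/1000)).round(1) for x in(-11,11)],obs)
# side-view check of vice: where do drawn features fall; ball rim / beam points from estimated pose
t=np.radians(19.8);xh=np.array([.474,-.880,0]);n=np.cos(t)*np.array([0,0,1])+np.sin(t)*xh;x=np.cos(t)*xh-np.sin(t)*np.array([0,0,1]);y=np.cross(n,x)
b=np.array([.579,.1531,.04]);im=cv2.imread("pics/d0.png");ii=cv2.imread("pics/s0.png")
for nm,C in(("side",D),("scene",cam("scene"))):
  for l,v in(("free top +y",(-62,22,22)),("free top -y",(-62,-22,22)),("free bot -y",(-62,-22,8)),("free bot +y",(-62,22,8)),("rim +y",(0,36,-12)),("rim -y",(0,-36,-12)),("rim -x",(-36,0,-12))):
    u=proj(C,b+(x*v[0]+y*v[1]+n*v[2])/1000); o=(192,190) if nm=="side" else (272,187); print(nm,l,((u-o)*5+([400,0] if nm=="side" else [0,0])).round())
E
```

```text
36.5 0 [array([216.9, 228.7]), array([219.1, 232.3])] (216.6, 228.5)
36.5 -5 [array([216.7, 227. ]), array([218.9, 230.5])] (216.6, 228.5)
36.5 -10 [array([216.4, 225.2]), array([218.6, 228.7])] (216.6, 228.5)
36.5 -15 [array([216.1, 223.4]), array([218.3, 226.9])] (216.6, 228.5)
36.5 -20 [array([215.8, 221.6]), array([218., 225.])] (216.6, 228.5)
-36.5 0 [array([244.6, 221.8]), array([247.3, 225.2])] (248.2, 221)
-36.5 -5 [array([244.4, 220.1]), array([247.1, 223.4])] (248.2, 221)
-36.5 -10 [array([244.1, 218.3]), array([246.8, 221.6])] (248.2, 221)
-36.5 -15 [array([243.9, 216.5]), array([246.6, 219.8])] (248.2, 221)
-36.5 -20 [array([243.7, 214.7]), array([246.4, 218. ])] (248.2, 221)
side free top +y [588. 212.]
side free top -y [677. 189.]
side free bot -y [680. 215.]
side free bot +y [592. 238.]
side rim +y [536. 229.]
side rim -y [672. 194.]
side rim -x [625. 241.]
scene free top +y [332. 115.]
scene free top -y [293.  57.]
scene free bot -y [298.  75.]
scene free bot +y [337. 134.]
scene rim +y [240. 233.]
scene rim -y [182. 134.]
scene rim -x [276. 151.]
```

Measurement so far:
- The vice pose fits both fixed views.
- The contact widths of 75, 72.7 and 70.3 mm at rising heights match the upper part of a full sphere of about 39 mm radius, so the ball itself stops the fingers at the middle of the beam.

I'll hold the vice across the ball base instead, which is also part of the vice. First I'll re-measure its pose.

```bash
python3 - <<'E'
from h import *
d=np.load("v7.npz");C=[d["arr_0"],float(d["arr_1"]),d["arr_2"],d["arr_3"]]
a=cv2.imread("pics/w7.png");g=a.min(2)
def blob(u,v,r=4):
    p=g[v-r:v+r+1,u-r:u+r+1].astype(float);w=np.clip(p-np.percentile(p,75),0,None);Y,X=np.mgrid[v-r:v+r+1,u-r:u+r+1];return((X*w).sum()/w.sum(),(Y*w).sum()/w.sum())
px=[blob(232,176),blob(296,176),blob(234,298),blob(291,298)];print(np.round(px,1))
Z=[.0881,.0881,.0621,.0621];P=[plane(C,u,z) for u,z in zip(px,Z)]
f=(P[0]+P[1])/2;s=(P[2]+P[3])/2;v=s-f;l=np.linalg.norm(v);print(f,s,"len",l,"screw w",np.linalg.norm(P[0]-P[1]),np.linalg.norm(P[2]-P[3]))
yaw=np.degrees(np.arctan2(v[1],v[0]));print("yaw",yaw)
t=np.radians(19.8);xh=np.array([np.cos(np.radians(yaw)),np.sin(np.radians(yaw)),0])
n=np.cos(t)*np.array([0,0,1])+np.sin(t)*xh
ball=(f+s)/2-.037*n;print("ball",ball)
ball[2]=.04
for lean in(19.8,):
  M=tool(180+yaw,lean);z=M[:,2]
  for dd in(-.04,0,.017):print(jog(ball+z*dd,M),(ball+z*dd).round(4))
E
```

```text
[[231.  176.5]
 [295.3 176.9]
 [232.8 297.3]
 [291.1 297.8]]
[0.56792559 0.17599626 0.0881    ] [0.601829   0.11165461 0.0621    ] len 0.07723528565546804 screw w 0.03566130138569463 0.03628753199063229
yaw -62.21400497376772
ball [0.57903464 0.15491359 0.04028741]
(array([-8.5,  1. , 10.9]), array([-0.2, -0. ,  0.5])) [0.5854 0.1429 0.0776]
(array([-8.5,  1.1, 50.9]), array([-0.2, -0. ,  0.5])) [0.579  0.1549 0.04  ]
(array([-8.6,  1.2, 67.9]), array([-0.2, -0. ,  0.5])) [0.5764 0.16   0.024 ]
```

```bash
python3 - <<'E'
from h import *
ball=np.array([.5790,.1549,.040]);M=tool(117.8,5);z=M[:,2]
for dd in(-.05,0,.019):print(jog(ball+z*dd,M),(ball+z*dd).round(4))
E
```

```text
(array([4.2, 1. , 2.5]), array([ -0.1, -14.8,   0.5])) [0.581  0.151  0.0898]
(array([-8.5,  1.1, 50.9]), array([ -0.1, -14.8,   0.5])) [0.579  0.1549 0.04  ]
(array([-13.4,   1.1,  69.2]), array([ -0.1, -14.8,   0.5])) [0.5782 0.1564 0.0211]
```

Call:
jog_arm(xyz=[[0, 1, 0], [4, 1, 2.5], [4, 1, 2.5], [-1, 1, 20], [-5, 1, 37], [-8.5, 1, 51], [-11, 1, 60], [-13.4, 1, 69], [-13.4, 1, 69]], turn=[[0, -7, 0.3], [0, -14.8, 0.5], [0, -14.8, 0.5], [0, -14.8, 0.5], [0, -14.8, 0.5], [0, -14.8, 0.5], [0, -14.8, 0.5], [0, -14.8, 0.5], [0, -14.8, 0.5]], fingers=[0, 0, 0, 0, 0, 0, 0, 0, 0], force=25)

```text
t: 9.5
ee_pos: [0.5782, 0.1561, 0.0211]
ee_rot: [0.516, 0.855, 0.022, -0.038]
wrist_force: [-0.0, 0.6, 0.5]
width: 0.0854
finger_force: 0.0
```

Call:
jog_arm(xyz=[[0, 0, 0], [0, 0, 0], [0, 0, 0], [0, 0, 0]], turn=[[0, 0, 0], [0, 0, 0], [0, 0, 0], [0, 0, 0]], fingers=[0.06, 0.1, 0.2, 0.25], force=25)

```text
t: 10.0
ee_pos: [0.579, 0.1562, 0.0226]
ee_rot: [0.516, 0.855, 0.022, -0.037]
wrist_force: [-0.6, -0.4, 5.4]
width: 0.0786
finger_force: 30.4
```

Call:
jog_arm(xyz=[[0, 0, 0], [0, 0, 0], [0, 0, 0], [0, 0, -3], [0, 0, -6], [0, 0, -9], [0, 0, -12], [0, 0, -12]], turn=[[0, 0, 0], [0, 0, 0], [0, 0, 0], [0, 0, 0], [0, 0, 0], [0, 0, 0], [0, 0, 0], [0, 0, 0]], fingers=[0.4, 0.4, 0.4, 0.4, 0.4, 0.4, 0.4, 0.4], force=80)

```text
t: 11.0
ee_pos: [0.5792, 0.1552, 0.034]
ee_rot: [0.516, 0.855, 0.022, -0.038]
wrist_force: [-0.1, -1.2, -6.8]
width: 0.0766
finger_force: 96.3
```

```bash
python3 - <<'E'
from h import *
s=monitor.sense();print(s["t"],s["ee_pos"],s["width"],s["finger_force"],s["wrist_force"])
d=save("side","d8");a=save("wrist","w8");b=save("scene","s8")
im0=cv2.imread("pics/d0.png")
def white(im,x0,y0,x1,y1):
    h=cv2.cvtColor(im,cv2.COLOR_BGR2HSV)[y0:y1,x0:x1];m=cv2.inRange(h,(100,140,90),(120,255,255));ys,xs=np.nonzero(m);return len(xs),xs.mean()+x0,ys.mean()+y0
for x in(im0,cv2.imread("pics/d5.png"),d[:,:,::-1].copy()):print(white(x,205,200,260,245))
for x in(cv2.imread("pics/s0.png"),b[:,:,::-1].copy()):print(white(x,275,190,350,240))
E
```

```text
11.0 [0.57920825 0.15522107 0.03403972] 0.07658143522426394 96.28034949302673 [-0.08386873 -1.20036568 -6.84793557]
(222, np.float64(235.43693693693695), np.float64(228.14414414414415))
(200, np.float64(235.81), np.float64(229.585))
(168, np.float64(235.83928571428572), np.float64(227.14880952380952))
(325, np.float64(312.4923076923077), np.float64(217.77846153846153))
(218, np.float64(307.91284403669727), np.float64(216.06422018348624))
```

The vice is held: −6.8 N at the wrist matches its weight. I'll lift and carry it to a place where the wrist camera sees the ring past the vice.

```bash
python3 - <<'E'
from h import *
s=monitor.sense();M=R.from_quat(s["ee_rot"]).as_matrix();p=s["ee_pos"]
for q in([*p[:2],.12],[.561,-.2645,.12],[.508,-.2925,.12]):print(jog(q,M))
E
```

```text
(array([  7.5,  -0.1, -86. ]), array([0., 0., 0.]))
(array([-354.1, -211.7, -117.3]), array([0., 0., 0.]))
(array([-354.2, -271.6, -117.3]), array([0., 0., 0.]))
```

Call:
jog_arm(xyz=[[2, 0, -15], [4, 0, -40], [6, 0, -65], [7, 0, -80], [0, -4, -86], [-20, -16, -88], [-50, -34, -90], [-85, -54, -93], [-120, -75, -96], [-155, -95, -99], [-190, -116, -102], [-225, -136, -105]], turn=[[0, 0, 0], [0, 0, 0], [0, 0, 0], [0, 0, 0], [0, 0, 0], [0, 0, 0], [0, 0, 0], [0, 0, 0], [0, 0, 0], [0, 0, 0], [0, 0, 0], [0, 0, 0]], fingers=[0.4, 0.4, 0.4, 0.4, 0.4, 0.4, 0.4, 0.4, 0.4, 0.4, 0.4, 0.4])

```text
t: 12.65
ee_pos: [0.5668, -0.1163, 0.1182]
ee_rot: [0.516, 0.855, 0.022, -0.038]
wrist_force: [0.2, -0.1, -4.9]
width: 0.0768
finger_force: 97.3
```

Call:
jog_arm(xyz=[[-35, -21, -3], [-70, -42, -6], [-100, -59, -9], [-120, -71, -11], [-129, -76, -12], [-129, -76, -12], [-129, -76, -12]], turn=[[0, 0, 0], [0, 0, 0], [0, 0, 0], [0, 0, 0], [0, 0, 0], [0, 0, 0], [0, 0, 0]], fingers=[0.4, 0.4, 0.4, 0.4, 0.4, 0.4, 0.4])

```text
t: 13.52
ee_pos: [0.5608, -0.2635, 0.1198]
ee_rot: [0.516, 0.856, 0.022, -0.038]
wrist_force: [0.5, 0.1, -5.5]
width: 0.0768
finger_force: 97.3
```

```bash
python3 - <<'E'
from h import *
s=monitor.sense();print(s["ee_pos"],s["width"],s["wrist_force"])
C=cam("wrist");np.savez("v9.npz",*C);save("wrist","w9")
E
```

```text
[ 0.56082284 -0.26353478  0.11976262] 0.07683954156067978 [ 0.54830044  0.0731118  -5.54978056]
```

Call:
jog_arm(xyz=[[0, -15, 0], [0, -40, 0], [0, -60, 0], [0, -60, 0], [0, -60, 0]], turn=[[0, 0, 0], [0, 0, 0], [0, 0, 0], [0, 0, 0], [0, 0, 0]], fingers=[0.4, 0.4, 0.4, 0.4, 0.4])

```text
t: 14.2
ee_pos: [0.5076, -0.2926, 0.1201]
ee_rot: [0.516, 0.855, 0.022, -0.037]
wrist_force: [-0.9, -1.1, -5.5]
width: 0.0767
finger_force: 97.6
```

```bash
cat >> h.py <<'E'
def load(f):
    d=np.load(f); return [d["arr_0"],float(d["arr_1"]),d["arr_2"],d["arr_3"]]
E
python3 - <<'E'
from h import *
s=monitor.sense();print(s["t"],s["ee_pos"],s["width"],s["wrist_force"])
C=cam("wrist");np.savez("v10.npz",*C);save("wrist","w10")
L=[]
for f,v in(("w9","v9.npz"),("w10","v10.npz")):
    C=load(v);im=cv2.imread(f"pics/{f}.png");h=cv2.cvtColor(im,cv2.COLOR_BGR2HSV);m=cv2.inRange(h,(5,130,120),(28,255,255))
    cs,_=cv2.findContours(m,cv2.RETR_CCOMP,cv2.CHAIN_APPROX_NONE)
    cs=sorted(cs,key=cv2.contourArea)[-3:]
    for c in cs:
        if cv2.contourArea(c)<200: continue
        P=np.array([plane(C,p[0],.027)[:2] for p in c]).astype(np.float32);e=cv2.fitEllipse(P);print(f,cv2.contourArea(c),cv2.boundingRect(c),np.round(e[0],4),np.round(e[1],4))
    c=cs[-1];L.append((C,cv2.fitEllipse(c)[0]))
print(tri(L))
E
```

```text
14.2 [ 0.50761337 -0.29256021  0.12010339] 0.07672876075109562 [-0.89206446 -1.0970257  -5.4775505 ]
w9 412.0 (184, 82, 73, 35) [ 0.485 -0.192] [0.0562 0.0573]
w9 2278.5 (194, 51, 53, 56) [ 0.4867 -0.1922] [0.0415 0.0417]
w9 5952.0 (177, 32, 86, 90) [ 0.486  -0.1918] [0.0669 0.0673]
w10 211.5 (257, 69, 26, 44) [ 0.4726 -0.2109] [0.0129 0.0323]
w10 2281.0 (268, 50, 54, 56) [ 0.485  -0.1931] [0.0415 0.0417]
w10 6011.0 (252, 31, 86, 91) [ 0.4851 -0.1925] [0.067  0.0678]
(array([ 0.48468979, -0.19057874,  0.02264721]), [np.float64(8.544205001689591e-05), np.float64(8.544205001686393e-05)])
```

```bash
python3 - <<'E'
from h import *
s=monitor.sense();M=R.from_quat(s["ee_rot"]).as_matrix();p=s["ee_pos"];C=load("v10.npz")
im=cv2.imread("pics/w10.png");g=im.min(2)
m=cv2.inRange(im,(200,200,200),(255,255,255));n,_,st,ce=cv2.connectedComponentsWithStats(m)
print([(ce[i].round(1),st[i,4]) for i in range(1,n) if 8<st[i,4]<120 and 190<ce[i][0]<340 and 100<ce[i][1]<300])
ball=p-.0175*M[:,2];xh=-np.array([M[0,0],M[1,0],0]);xh/=np.linalg.norm(xh);Z=np.array([0,0,1.])
for l in(16,20,24):
    t=np.radians(l);nn=np.cos(t)*Z+np.sin(t)*xh;x=np.cos(t)*xh-np.sin(t)*Z;y=np.cross(nn,x)
    print(l,[proj(C,ball+(x*a+y*b+nn*37)/1000).round(1) for a in(-38,38) for b in(18,-18)])
ring=np.array([.4858,-.1925,.058]);T=ring+.0175*M[:,2];print(ball,T)
for dz in(.062,.02,.004,0,-.003):print(dz,jog(T+[0,0,dz],M)[0])
E
```

```text
[(array([231. , 119.9]), np.int32(30)), (array([313.6, 129.8]), np.int32(46)), (array([324.2, 238.2]), np.int32(109)), (array([311.4, 256.6]), np.int32(21))]
16 [array([319.5, 231.6]), array([201.8, 231.7]), array([303.8, 381.8]), array([218.1, 381.8])]
20 [array([320.3, 243.9]), array([201. , 243.9]), array([302.6, 378.6]), array([219.4, 378.6])]
24 [array([320.9, 256.5]), array([200.4, 256.6]), array([301.4, 374.9]), array([220.5, 374.9])]
[ 0.50852218 -0.29377424  0.13743307] [ 0.48507845 -0.19116188  0.04056616]
0.062 [98.3 27.1 26. ]
0.02 [94.7 27.1 67.9]
0.004 [93.3 27.2 83.8]
0 [92.9 27.2 87.8]
-0.003 [92.7 27.2 90.8]
```

```bash
python3 - <<'E'
from h import *
d=save("side","d10");w=cv2.imread("pics/w10.png")
cv2.imwrite("pics/c10.png",np.hstack([cv2.resize(w,(512,384)),cv2.resize(d[70:210,230:335,::-1],(288,384),interpolation=cv2.INTER_CUBIC)]))
E
```

```text
(no output)
```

View pics/c10.png

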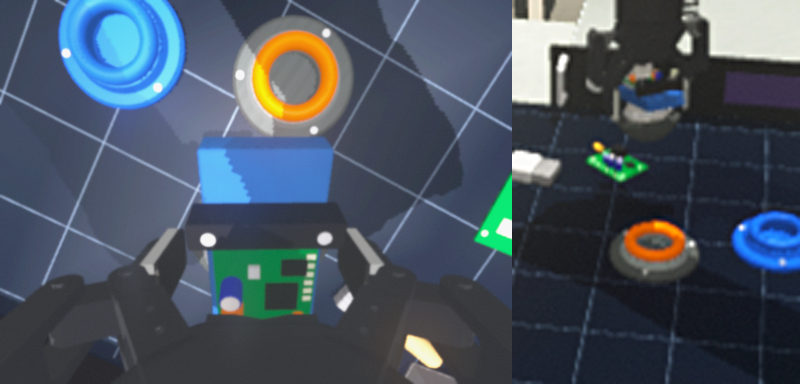

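The picture shows the ring clear at about (294,76) and the vice held with its free-jaw screws at (208,239) and (324,239). That matches a lean of about 18.5° with the vice centred to about 1 mm. Next I'll move over the ring and lower slowly.

Call:
jog_arm(xyz=[[15, 4, 4], [40, 11, 11], [70, 19, 19], [90, 25, 24], [98, 27, 26], [98, 27, 30], [97, 27, 42], [96, 27, 55], [95, 27, 67], [94, 27, 76], [93.5, 27, 81], [93.5, 27, 81]], turn=[[0, 0, 0], [0, 0, 0], [0, 0, 0], [0, 0, 0], [0, 0, 0], [0, 0, 0], [0, 0, 0], [0, 0, 0], [0, 0, 0], [0, 0, 0], [0, 0, 0], [0, 0, 0]], fingers=[0.4, 0.4, 0.4, 0.4, 0.4, 0.4, 0.4, 0.4, 0.4, 0.4, 0.4, 0.4])

```text
t: 15.8
ee_pos: [0.4846, -0.1913, 0.047]
ee_rot: [0.516, 0.855, 0.022, -0.038]
wrist_force: [0.6, -0.1, -4.8]
width: 0.0765
finger_force: 97.6
```

Call:
jog_arm(xyz=[[0, 0, 1], [0, 0, 2], [0, 0, 3], [0, 0, 4], [0, 0, 4]], turn=[[0, 0, 0], [0, 0, 0], [0, 0, 0], [0, 0, 0], [0, 0, 0]], fingers=[0.4, 0.4, 0.4, 0.4, 0.4])

```text
t: 16.42
ee_pos: [0.4845, -0.191, 0.0432]
ee_rot: [0.516, 0.855, 0.022, -0.038]
wrist_force: [0.2, -0.7, -6.2]
width: 0.0768
finger_force: 97.6
```

Call:
jog_arm(xyz=[[0, 0, 1], [0, 0, 2], [0, 0, 3], [0, 0, 3]], turn=[[0, 0, 0], [0, 0, 0], [0, 0, 0], [0, 0, 0]], fingers=[0.4, 0.4, 0.4, 0.4])

```text
t: 16.92
ee_pos: [0.4844, -0.1904, 0.0416]
ee_rot: [0.516, 0.855, 0.022, -0.038]
wrist_force: [-5.0, 4.4, 7.9]
width: 0.0765
finger_force: 99.1
```

Call:
jog_arm(xyz=[[0, 0, 1], [0, 0, 2], [0, 0, 2]], turn=[[0, 0, 0], [0, 0, 0], [0, 0, 0]], fingers=[0.4, 0.4, 0.4])

```text
t: 17.3
ee_pos: [0.4842, -0.1901, 0.0412]
ee_rot: [0.516, 0.855, 0.023, -0.037]
wrist_force: [-11.2, 8.2, 21.6]
width: 0.0769
finger_force: 100.9
```

Call:
jog_arm(xyz=[[0.5, 0, -1], [1.3, -0.7, -2], [1.3, -0.7, -2], [1.3, -0.7, -2]], turn=[[0, 0, 0], [0, 0, 0], [0, 0, 0], [0, 0, 0]], fingers=[0.4, 0.4, 0.4, 0.4])

```text
t: 17.8
ee_pos: [0.4834, -0.1897, 0.0409]
ee_rot: [0.516, 0.855, 0.022, -0.038]
wrist_force: [-2.7, 5.0, 5.3]
width: 0.0766
finger_force: 98.5
```

Call:
jog_arm(xyz=[[0, 0, 0], [0, 0, 0], [0, 0, 0], [0, 0, 0], [0, 0, 0]], turn=[[0, 0, 0], [0, 0, 0], [0, 0, 0], [0, 0, 0], [0, 0, 0]], fingers=[0.08, 0.05, 0.02, 0, 0], force=20)

```text
t: 18.42
ee_pos: [0.4832, -0.19, 0.0404]
ee_rot: [0.516, 0.855, 0.022, -0.038]
wrist_force: [0.6, 0.0, -0.3]
width: 0.0855
finger_force: 0.0
```

Call:
jog_arm(xyz=[[0, 0, -6], [0, 0, -20], [0, 0, -45], [0, 0, -80], [0, 0, -110], [0, 0, -110], [0, 0, -110]], turn=[[0, 0, 0], [0, 0, 0], [0, 0, 0], [0, 0, 0], [0, 0, 0], [0, 0, 0], [0, 0, 0]], fingers=[0, 0, 0, 0, 0, 0, 0])

```text
t: 19.3
ee_pos: [0.4877, -0.1984, 0.1499]
ee_rot: [0.516, 0.855, 0.022, -0.038]
wrist_force: [-0.3, 0.9, -1.1]
width: 0.0855
finger_force: 0.0
```

```bash
cat > vp.py <<'E'
from h import *
from scipy.optimize import least_squares
def vice(imf,C,ball=np.array([.4855,-.1915,.058]),lean0=19.,yaw0=-62.2,show=True):
    """free-jaw and sink-jaw screws as white blobs near their predicted pixels; yaw, lean, roll, ball xy from them"""
    im=cv2.imread(imf);h=cv2.cvtColor(im,cv2.COLOR_BGR2HSV);m=cv2.inRange(h,(0,0,150),(180,70,255))
    n,_,st,ce=cv2.connectedComponentsWithStats(m)
    S=np.array([(a,b,37) for a in(-38,38) for b in(18,-18)])/1000
    def pts(q):
        Rm=R.from_euler("ZYX",[q[0],q[1],q[2]],degrees=True).as_matrix();return np.array([q[3],q[4],ball[2]])+S@Rm.T
    best=None
    for l in np.arange(lean0-12,lean0+13,3):
        pr=[proj(C,X) for X in pts([yaw0,l,0,*ball[:2]])];obs=[]
        for u in pr:
            c=[(np.linalg.norm(ce[i]-u),i) for i in range(1,n) if 6<st[i,4]<120 and max(st[i,2:4])<13]
            d,i=min(c) if c else (99,0);obs.append((d,ce[i]))
        sc=sum(min(d,15) for d,_ in obs)
        if best is None or sc<best[0]: best=(sc,l,obs)
    sc,l,obs=best;use=[k for k in range(4) if obs[k][0]<15]
    f=lambda q:np.r_[np.ravel([proj(C,pts(q)[k])-obs[k][1] for k in use]),(q[3]-ball[0])*300,(q[4]-ball[1])*300,q[2]*.1]
    r=least_squares(f,[yaw0,l,0,*ball[:2]],x_scale=[1,1,1,.001,.001])
    if show: print("used",use,[np.round(obs[k][1],1) for k in use],"yaw lean roll",r.x[:3].round(1),"ball",r.x[3:].round(4),"res",np.abs(r.fun).max().round(2))
    return r.x
E
python3 - <<'E'
from vp import *
s=monitor.sense();print(s["t"],s["ee_pos"],s["wrist_force"],s["width"])
C=cam("wrist");np.savez("v11.npz",*C);save("wrist","w11");vice("pics/w11.png",C)
E
```

```text
19.3 [ 0.48773413 -0.19837765  0.14993434] [-0.26544498  0.8579404  -1.06645094] 0.08551698349668507
used [0, 1] [array([291.2, 166.1]), array([237.9, 166.4])] yaw lean roll [-62.5  16.1  -1.6] ball [ 0.4857 -0.1915] res 0.16
```

```bash
python3 - <<'E'
from vp import *
M=tool(117.6,0);b=np.array([.4857,-.1915,0])
for r,z in((.12,.16),(.056,.125),(.056,.098),(.056,.082),(.056,.080)):print(r,z,*jog(b+M[:,0]*r+[0,0,z],M))
E
```

```text
0.12 0.16 [127.2   1.9   0.6] [-0.1 -5.   0.2]
0.056 0.125 [60.4  1.8 29.8] [-0.1 -5.   0.2]
0.056 0.098 [58.   1.8 56.7] [-0.1 -5.   0.2]
0.056 0.082 [56.6  1.9 72.6] [-0.1 -5.   0.2]
0.056 0.08 [56.5  1.9 74.6] [-0.1 -5.   0.2]
```

Call:
jog_arm(xyz=[[30, 0, 0], [80, 1, 0], [127, 2, 0.5], [127, 2, 0.5], [127, 2, 0.5], [127, 2, 0.5], [127, 2, 0.5], [127, 2, 0.5]], turn=[[0, -2, 0], [0, -5, 0.2], [0, -5, 0.2], [0, -5, 0.2], [0, -5, 0.2], [0, -5, 0.2], [0, -5, 0.2], [0, -5, 0.2]], fingers=[0, 0.5, 1, 1, 1, 1, 1, 1])

```text
t: 20.35
ee_pos: [0.4306, -0.0859, 0.1603]
ee_rot: [0.519, 0.855, -0.001, -0.001]
wrist_force: [0.2, -0.2, 0.6]
width: -0.0001
finger_force: 0.0
```

```bash
python3 - <<'E'
from vp import *
s=monitor.sense();print(s["t"],s["ee_pos"],s["wrist_force"],s["width"])
C=cam("wrist");np.savez("v12.npz",*C);save("wrist","w12");q=vice("pics/w12.png",C)
M=tool(180+q[0],0);b=np.r_[q[3:],0]
for r,z in((.056,.125),(.056,.098),(.056,.082),(.056,.080)):print(r,z,*jog(b+M[:,0]*r+[0,0,z],M))
E
```

```text
20.35 [ 0.43062995 -0.08590263  0.16028154] [ 0.16829932 -0.21287846  0.56009852] -0.00014650731951357403
used [] [] yaw lean roll [-62.2   7.    0. ] ball [ 0.4855 -0.1915] res 0.0
0.056 0.125 [-63.1  -0.4  35.3] [-0.1 -0.  -0.3]
0.056 0.098 [-63.1  -0.4  62.3] [-0.1 -0.  -0.3]
0.056 0.082 [-63.1  -0.4  78.3] [-0.1 -0.  -0.3]
0.056 0.08 [-63.1  -0.3  80.3] [-0.1 -0.  -0.3]
```

Call:
jog_arm(xyz=[[-30, 0, 10], [-60, 0, 25], [-63, 0, 38], [-63, 0, 50], [-63, 0, 58], [-63, 0, 62], [-63, 0, 66], [-63, 0, 66]], turn=[[0, 0, 0], [0, 0, 0], [0, 0, 0], [0, 0, 0], [0, 0, 0], [0, 0, 0], [0, 0, 0], [0, 0, 0]], fingers=[1, 1, 1, 1, 1, 1, 1, 1])

```text
t: 21.4
ee_pos: [0.4597, -0.1412, 0.0947]
ee_rot: [0.518, 0.855, -0.001, -0.0]
wrist_force: [-0.0, -0.8, -0.1]
width: 0.0002
finger_force: 0.0
```

Call:
jog_arm(xyz=[[0, 0, 2], [0, 0, 4], [0, 0, 6], [0, 0, 8], [0, 0, 10], [0, 0, 12], [0, 0, 12]], turn=[[0, 0, 0], [0, 0, 0], [0, 0, 0], [0, 0, 0], [0, 0, 0], [0, 0, 0], [0, 0, 0]], fingers=[1, 1, 1, 1, 1, 1, 1])

```text
t: 22.28
ee_pos: [0.4596, -0.1414, 0.0823]
ee_rot: [0.518, 0.855, -0.001, -0.0]
wrist_force: [0.1, 0.7, 0.4]
width: -0.0
finger_force: 0.0
```

Call:
jog_arm(xyz=[[0, 0, -15], [0, 0, -55], [-20, 0, -75], [-40, 0, -75], [-40, 0, -75], [-40, 0, -75]], turn=[[0, 0, 0], [0, 0, 0], [0, 0, 0], [0, 0, 0], [0, 0, 0], [0, 0, 0]], fingers=[1, 0.5, 0, 0, 0, 0])

```text
t: 23.02
ee_pos: [0.4776, -0.1766, 0.1564]
ee_rot: [0.518, 0.855, -0.001, -0.002]
wrist_force: [-0.1, 0.2, -0.2]
width: 0.0851
finger_force: 0.0
```

```bash
python3 - <<'E'
from vp import *
s=monitor.sense();print(s["t"],s["ee_pos"],s["wrist_force"],s["width"])
C=cam("wrist");np.savez("v13.npz",*C);save("wrist","w13")
for l in(12,4):vice("pics/w13.png",C,lean0=l)
S=np.array([(a,b,37) for a in(-38,38) for b in(18,-18)])/1000
for l in(0,8,16):
    Rm=R.from_euler("ZY",[-62.4,l],degrees=True).as_matrix();print(l,[proj(C,np.array([.4857,-.1915,.058])+Rm@x).round() for x in S])
h=cv2.cvtColor(cv2.imread("pics/w13.png"),cv2.COLOR_BGR2HSV);m=cv2.inRange(h,(0,0,150),(180,70,255));n,_,st,ce=cv2.connectedComponentsWithStats(m)
print([(*ce[i].round(1),*st[i,2:]) for i in range(1,n) if st[i,4]>5 and 190<ce[i][0]<330])
E
```

```text
23.025 [ 0.47759761 -0.17657292  0.1563737 ] [-0.07617494  0.16971399 -0.20256565] 0.0850833641530933
used [0, 1] [array([286.8, 175.9]), array([236.7, 176. ])] yaw lean roll [-62.5   2.1  -0.5] ball [ 0.4855 -0.1913] res 0.07
used [0, 1] [array([286.8, 175.9]), array([236.7, 176. ])] yaw lean roll [-62.5   2.1  -0.5] ball [ 0.4855 -0.1913] res 0.07
0 [array([286., 174.]), array([237., 174.]), array([284., 268.]), array([239., 268.])]
8 [array([287., 183.]), array([236., 183.]), array([284., 269.]), array([239., 269.])]
16 [array([287., 193.]), array([236., 193.]), array([283., 270.]), array([240., 270.])]
[(np.float64(293.7), np.float64(34.7), np.int32(6), np.int32(4), np.int32(7)), (np.float64(303.0), np.float64(40.2), np.int32(11), np.int32(7), np.int32(20)), (np.float64(270.7), np.float64(102.9), np.int32(22), np.int32(40), np.int32(145)), (np.float64(215.6), np.float64(208.2), np.int32(70), np.int32(153), np.int32(1431)), (np.float64(236.7), np.float64(176.0), np.int32(6), np.int32(7), np.int32(32)), (np.float64(286.8), np.float64(175.9), np.int32(7), np.int32(7), np.int32(40)), (np.float64(297.9), np.float64(201.8), np.int32(22), np.int32(45), np.int32(540)), (np.float64(311.3), np.float64(231.6), np.int32(60), np.int32(86), np.int32(437)), (np.float64(282.6), np.float64(196.0), np.int32(6), np.int32(18), np.int32(71)), (np.float64(256.1), np.float64(197.1), np.int32(7), np.int32(8), np.int32(46)), (np.float64(245.4), np.float64(209.2), np.int32(11), np.int32(11), np.int32(92)), (np.float64(282.0), np.float64(211.7), np.int32(5), np.int32(10), np.int32(41)), (np.float64(245.5), np.float64(221.7), np.int32(10), np.int32(10), np.int32(84)), (np.float64(262.1), np.float64(251.9), np.int32(54), np.int32(45), np.int32(1745)), (np.float64(195.3), np.float64(273.9), np.int32(8), np.int32(5), np.int32(18)), (np.float64(234.1), np.float64(291.0), np.int32(61), np.int32(29), np.int32(184))]
```

Lean is now about 2°, and the tip height of 82.3 mm gives the same 2.1° independently. One more press to 80 mm should level it.

Call:
jog_arm(xyz=[[20, 0, 0], [40, 0, 0], [40, 0, 10], [40, 0, 25], [40, 0, 45], [40, 0, 60], [40, 0, 68], [40, 0, 72], [40, 0, 74], [40, 0, 75.5], [40, 0, 76.8], [40, 0, 76.8]], turn=[[0, 0, 0], [0, 0, 0], [0, 0, 0], [0, 0, 0], [0, 0, 0], [0, 0, 0], [0, 0, 0], [0, 0, 0], [0, 0, 0], [0, 0, 0], [0, 0, 0], [0, 0, 0]], fingers=[0.5, 1, 1, 1, 1, 1, 1, 1, 1, 1, 1, 1])

```text
t: 24.58
ee_pos: [0.4597, -0.1413, 0.0809]
ee_rot: [0.518, 0.855, -0.001, -0.0]
wrist_force: [0.4, 0.2, 0.0]
width: 0.0
finger_force: 0.4
```

Call:
jog_arm(xyz=[[0, 0, 0], [0, 0, -15], [0, 0, -55], [-20, 0, -77], [-40, 0, -77], [-40, 0, -77], [-40, 0, -77]], turn=[[0, 0, 0], [0, 0, 0], [0, 0, 0], [0, 0, 0], [0, 0, 0], [0, 0, 0], [0, 0, 0]], fingers=[1, 1, 0.5, 0, 0, 0, 0])

```text
t: 25.45
ee_pos: [0.4776, -0.1766, 0.1567]
ee_rot: [0.518, 0.855, -0.001, -0.001]
wrist_force: [-0.6, 0.2, 0.8]
width: 0.0852
finger_force: 0.0
```

```bash
python3 - <<'E'
from vp import *
s=monitor.sense();print(s["t"],s["ee_pos"],s["wrist_force"],s["width"])
C=cam("wrist");np.savez("v14.npz",*C);save("wrist","w14");vice("pics/w14.png",C,lean0=2)
E
```

```text
25.45 [ 0.47764074 -0.17655297  0.15671929] [-0.63161937  0.20000664  0.7896244 ] 0.08520501993474267
used [0, 1] [array([286.4, 174.7]), array([236.5, 174.5])] yaw lean roll [-62.7   0.9  -0.1] ball [ 0.4855 -0.1914] res 0.06
```

Call:
jog_arm(xyz=[[50, 0, 0], [90, 0, 0], [90, 0, 0], [90, 0, 0]], turn=[[0, 0, 0], [0, 0, 0], [0, 0, 0], [0, 0, 0]], fingers=[0, 0, 0, 0])

```text
t: 26.0
ee_pos: [0.4366, -0.0968, 0.1577]
ee_rot: [0.518, 0.855, -0.001, -0.0]
wrist_force: [0.1, -0.4, 0.1]
width: 0.0852
finger_force: 0.0
```

```bash
python3 - <<'E'
from vp import *
s=monitor.sense();print(s["t"],s["ee_pos"])
C2=cam("wrist");np.savez("v15.npz",*C2);save("wrist","w15");C1=load("v14.npz")
def blobs(f):
    h=cv2.cvtColor(cv2.imread(f),cv2.COLOR_BGR2HSV);m=cv2.inRange(h,(0,0,150),(180,70,255));n,_,st,ce=cv2.connectedComponentsWithStats(m)
    return [ce[i] for i in range(1,n) if 6<st[i,4]<130]
B1,B2=blobs("pics/w14.png"),blobs("pics/w15.png")
Rm=R.from_euler("ZY",[-62.5,0],degrees=True).as_matrix()
P=[]
for a in(-38,38):
  for b in(18,-18):
    X=np.array([.4855,-.1915,.058])+Rm@(np.array([a,b,37])/1000);u1,u2=proj(C1,X),proj(C2,X)
    c1=min(B1,key=lambda c:np.linalg.norm(c-u1));c2=min(B2,key=lambda c:np.linalg.norm(c-u2));x,e=tri([(C1,c1),(C2,c2)])
    print(a,b,u1.round(1),c1.round(1),u2.round(1),c2.round(1),x.round(4),np.round(e[0],4))
E
```

```text
26.0 [ 0.43657619 -0.09683899  0.15768739]
-38 18 [286.  173.8] [286.4 174.7] [282.7 281.9] [279.3 300.9] [ 0.4775 -0.1451  0.1282] 0.0011
-38 -18 [236.3 173.8] [236.5 174.5] [238.1 281.8] [255.9 298.1] [ 0.4564 -0.1549  0.1283] 0.006
38 18 [283.8 267.6] [245.4 220.6] [280.9 358.5] [279.3 300.9] [ 0.4854 -0.1868  0.0841] 0.0158
38 -18 [238.4 267.5] [245.4 220.6] [239.7 358.4] [246.2 311.2] [ 0.477  -0.2036  0.0737] 0.0001
```

Call:
jog_arm(xyz=[[-25, 0, 0], [-50, 0, 10], [-50, 0, 30], [-50, 0, 55], [-50, 0, 68], [-50, 0, 73], [-50, 0, 75.5], [-50, 0, 77], [-50, 0, 78], [-50, 0, 78], [-50, 0, 78]], turn=[[0, 0, 0], [0, 0, 0], [0, 0, 0], [0, 0, 0], [0, 0, 0], [0, 0, 0], [0, 0, 0], [0, 0, 0], [0, 0, 0], [0, 0, 0], [0, 0, 0]], fingers=[1, 1, 1, 1, 1, 1, 1, 1, 1, 1, 1])

```text
t: 27.42
ee_pos: [0.4597, -0.1413, 0.08]
ee_rot: [0.518, 0.855, -0.0, -0.0]
wrist_force: [-0.4, 1.6, 1.7]
width: -0.0
finger_force: 0.8
```

Call:
jog_arm(xyz=[[0, 0, -10], [0, 0, -55], [-20, 0, -77], [-40, 0, -77], [-40, 0, -77], [-40, 0, -77]], turn=[[0, 0, 0], [0, 0, 0], [0, 0, 0], [0, 0, 0], [0, 0, 0], [0, 0, 0]], fingers=[1, 0.5, 0, 0, 0, 0])

```text
t: 28.18
ee_pos: [0.4776, -0.1765, 0.1556]
ee_rot: [0.518, 0.855, -0.001, -0.001]
wrist_force: [-0.1, 0.2, 0.4]
width: 0.0852
finger_force: 0.0
```

```bash
python3 - <<'E'
from vp import *
s=monitor.sense();print(s["t"],s["ee_pos"],s["wrist_force"],s["width"])
C=cam("wrist");np.savez("v16.npz",*C);save("wrist","w16");vice("pics/w16.png",C,lean0=2)
E
```

```text
28.175 [ 0.47760639 -0.17652855  0.15556825] [-0.09146676  0.22575227  0.39645163] 0.08515603563930982
used [0, 1] [array([286.4, 174.3]), array([236.5, 174.2])] yaw lean roll [-62.5  -0.   -0.2] ball [ 0.4855 -0.1915] res 0.02
```

Call:
jog_arm(xyz=[[0, 0, -40], [30, 0, -90], [30, 0, -120], [30, 0, -120], [30, 0, -120]], turn=[[0, 0, 0], [0, 0, 0], [0, 0, 0], [0, 0, 0], [0, 0, 0]], fingers=[0, 0, 0, 0, 0])

```text
t: 28.85
ee_pos: [0.4643, -0.1498, 0.2757]
ee_rot: [0.518, 0.855, -0.001, -0.001]
wrist_force: [0.0, -0.7, -0.4]
width: 0.0856
finger_force: 0.0
```

```bash
python3 - <<'E'
from vp import *
s=monitor.sense();print(s["t"],s["ee_pos"])
C=cam("wrist");save("wrist","w17");vice("pics/w17.png",C,lean0=2)
b=save("scene","s17")
h=cv2.cvtColor(cv2.imread("pics/s17.png"),cv2.COLOR_BGR2HSV)
# blue lower long edge of the beam in the scene view: predicted vs seen end corners
S=cam("scene");bl=np.array([.4855,-.1915,.058])
m=cv2.inRange(h,(100,130,60),(120,255,255));z=np.zeros_like(m);z[160:210,160:230]=m[160:210,160:230]
c=max(cv2.findContours(z,cv2.RETR_EXTERNAL,cv2.CHAIN_APPROX_NONE)[0],key=cv2.contourArea);r=cv2.boundingRect(c);print("seen",r)
for l in(-4,0,4):
    Rm=R.from_euler("ZY",[-62.5,l],degrees=True).as_matrix();P=np.array([proj(S,bl+Rm@(np.array([x,y,zz])/1000)) for x in(-62,62) for y in(-22,22) for zz in(8,22)]);print(l,P.min(0).round(1),P.max(0).round(1))
E
```

```text
28.85 [ 0.4642874  -0.14982929  0.27565882]
used [0, 1] [array([276.7, 177.1]), array([245.6, 176.8])] yaw lean roll [-62.8   0.2   0.1] ball [ 0.4855 -0.1916] res 0.12
seen (165, 160, 50, 20)
-4 [165.5 159.5] [214.4 177.6]
0 [165.1 158.3] [214. 179.]
4 [164.8 157.1] [213.7 180.3]
```

Two wrist heights and the touch height all agree on a lean of about 0°, and the arm is clear of the vice. I'm handing it in.

```bash
python3 -c "
from workcell import ticket
print(ticket.close_job())"
```

```text
the job is handed in; nothing more can be done
None
```

The vice is in the orange-topped ring with its board level to within about 1° and the arm clear of it; I gripped it by its ball because the fingers stalled on the ball at mid-beam, and handed the job in at about 29 s with no verdict shown.

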